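# Load the white standard and shut the analyser

### The job

Load the fruit colour analyser for calibration: take the white reference standard (not the black one) by its knob, set it gently upright into the round nest at the bottom of the open chamber, and let go. Then slide the flush dark shutter fully closed over it: it has no handle, so press on it lightly with a fingertip and drag it; your fingers must never press on the shutter or the rest of the analyser with more than 16 N. Leave the black standard, the pear and the glass dish where they are.

Things in the scene. Friction and masses are not known exactly. Their poses are not given: they have to be found in the camera images.
- analyser: White bench instrument, green stripe, fixed; 150 x 244 mm (x, y), deck 62 mm above the bench. Origin: centre of underside; z up, yaw up to 0.3 rad. In its frame (mm): open chamber x -46..46, y -108..-42; next to it an equally wide window, y -42..38, shows the shutter; a closed hood with the display, y 38..122, is 72 high. Fingers pressing on it with more than 16 N are too much.
- nest (a point): Centre of the nest's flat bottom, 12 mm above the bench (50 mm below the deck), at (0, -75) mm in the analyser's frame, same axes. The nest is a round hole 46 mm across, 6 mm deep, in the blue plate on the chamber's floor. A standard seated in it has its origin here.
- window (a point): Point of the fixed housing at deck height (62 mm above the bench), at (0, 0) mm in the analyser's frame, same axes, over the shutter. The shutter's top lies 0 to 6 mm below it, different each time and not measured: feel for it. The shutter rests on springs that give 1 mm per 8 N pressed (3 mm at most).
- shutter (a joint): Slide of the flush shutter, m: 0 open (orange front edge at analyser y -42 mm), 0.070 closed at its end stop, moving to the analyser's -y; starts at 0 to 0.012. A dark rubber plate, 98 mm wide, 5 thick; its rear runs under the hood, so no edge to push. About 3.5 N of sliding friction holds it; finger friction is about 0.6, so pressing with 7 to 11 N drags it.
- white_ref: White reference standard, loose, about 70 g: a disc 40 mm across and 12 mm high with an upright round knob on top, 16 mm across and 18 mm high (30 mm in all). Origin: centre of its underside; z up. It stands on the bench left or right of the analyser.
- black_ref: Black reference standard, the same shape in black, on the other side of the analyser. Leave it alone.
- pear: A green-yellow pear standing upright, 70 mm across, 92 mm high, loose. Origin: centre of its underside. Leave it alone.
- dish: Shallow glass dish, 84 mm across, 16 mm high, loose. Origin: centre of its underside. Leave it alone.
There are look-alikes about, which are no part of the job. Of the things that look like the white_ref, take the one that is nearest to the robot's base at the start.

How it is judged:
On the way:
1. the white standard stands seated in the nest, let go, with the shutter still open (horizontal distance between white_ref and nest below 0.006 m and z of white_ref in the frame of nest below 0.003 m and angle between white_ref's own z axis and vertical below 0.08 rad and contact force between the fingers and white_ref below 0.05 N and value of joint shutter below 0.03 m), for 0.2 s.
At the end, for the whole second after the job is handed in: The white standard stands upright (within 0.08 rad) in the nest (within 6 mm of its centre and 3 mm of its bottom), at rest, and the shutter is closed over it to within 4 mm of its end stop (horizontal distance between white_ref and nest below 0.006 m and z of white_ref in the frame of nest below 0.003 m and angle between white_ref's own z axis and vertical below 0.08 rad and value of joint shutter above 0.066 m and velocity of joint shutter below 0.005 m/s and linear speed of white_ref below 0.01 m/s); the robot touches nothing.
It fails at once if the fingers or the arm push on the analyser or its shutter with more than 16 N (contact force between any of the fingers, the arm and analyser above 16 N).
It fails at once if the white standard is dropped into the chamber (falls there faster than 0.5 m/s, as from more than about 13 mm) (horizontal distance between white_ref and nest below 0.03 m and height (world z) of white_ref below 0.06 m and linear speed of white_ref above 0.5 m/s).
It fails at once if the black standard, the pear or the glass dish is moved by more than 25 mm (distance of any of black_ref, pear, dish from where it was at the start of the episode above 0.025 m).
It also fails if it takes over 64 s, if anything falls off the work surface, if the arm or the gripper's body presses on something with over 40 N, if the wrist force passes 120 N, or if a joint passes its speed limit or range.

### The arm

A 6-joint arm with a two-finger parallel gripper is mounted at the origin on the work surface. World frame = base frame: x ahead of the robot, y to its left, z up, the work surface at z = 0. Lengths are in m, angles in rad, forces in N, time in s.
With the tool pointing down it reaches from about 0.2 to 0.875 m from the base axis. Payload 3.4 kg.
Tool frame: the origin (TCP) lies between the finger pads; the fingertips stand 25 mm ahead of it and the grasp point (between the pads) lies 6 mm ahead of it (r.nose_length is the z of the fingertips in the tool frame, in m); z points along the fingers, x is the direction in which the jaws open and shut, and the axes are right-handed (so a half turn about z gives the same grasp; the last joint's range is limited). The gripper opens to 94 mm and grips with 3 to 60 N. Pads are 16 mm wide; open, the fingers measure 119 mm over their backs; the gripper's body (75 mm by 177 mm) begins 78 mm behind the grasp point.
Start: joints at [1.111, 0.276, 1.505, -0, 1.361, -0.121], TCP at [0.191, 0.542, 0.201] pointing down, gripper open.
Joint ranges: [-2.89, 2.89], [-0.75, 2.08], [0.22, 2.7], [-1.18, 4.32], [0.11, 2.71], [-2.7, 2.7]. Speed limits (rad/s): [2.57, 2.57, 3.14, 3.14, 3.14, 3.14].

### API

Orientations are given as a unit quaternion [w, x, y, z].
In Python, from plant import r, gripper_to, inverse_kinematics, vision, models, telemetry gives the robot as it stands. Calls block until the motion is done:
- r.move_to(position, orientation): joint-space move of the TCP to a pose.
- r.move_l(position, rot=None, vel=0.15, guard=None): straight line of the TCP; rot=None keeps the orientation; vel is the mean speed in m/s. With guard (N) it stops when the force on the tool has changed by that much, and returns True; else False.
- r.movej(angles): joint-space move.
- gripper_to(opening, f_grip=None): finger opening in m; f_grip is the grip in N (None keeps the last); returns when the fingers have stopped.
- r.hold(seconds).
- inverse_kinematics(position, orientation): joint angles nearest the present ones, or None.
- vision.snapshot(name): name is "side" or "top" or "wrist"; returns the picture (384x512x3 uint8, red, green, blue); there is no depth.
- vision.get_calibration(name): a dict with "fx", "fy", "cx", "cy" (pixels), "D" ([k1, k2, p1, p2, k3] as OpenCV has them; the pictures are not rectified), "position" and "orientation" of the camera in the world. Camera axes: x right, y down, z forward; pixel columns grow to the right and rows downward; lengths in m; the calibration is good to about 2 mm. A picture is of the moment at which its call begins: read the wrist's pose just before it. get_calibration takes no time and is no camera call; for the wrist camera it gives the pose at the moment of the call.
A pose or a line that the arm cannot do raises r.PlanningError and nothing moves.
- r.sign_off(): hands the job in, once; it reports no verdict.
Trained networks look in the newest picture that a camera, given by its name, has taken for a name from the list of things; names that differ only in an ending like _2 or _b are one class to them, and where a whole thing is asked for, a point or a joint stands for the part that bears it (a point fixed in the world has none). Each returns a list of dicts, best first, with "score" (0 to 1); they miss things now and then, are a little off and sometimes report something else, mostly with a low value. They report only what shows in the picture. A call takes as long as a camera call. They do not tell look-alikes from the thing itself.
- models.boxes_of(thing, camera): "at" ([x, y, z] in m, in world coordinates, good to about 4 mm: the middle of the surface that is visible of it).
- models.regions_of(thing, camera): "pixels" (384x512 bool, what is visible of it).
- models.mark_of(thing, camera): "at" ([x, y, z] in m, in world coordinates, good to about 4 mm: a listed point, or the origin of a listed thing).
Readings, each from a call of its own:
- telemetry.current_t(): time.
- telemetry.current_joints(): joint angles.
- telemetry.current_dq(): joint speeds.
- telemetry.current_joint_efforts(): joint torques, N m.
- telemetry.current_ee_pos(): TCP position.
- telemetry.current_tool_rot(): TCP orientation.
- telemetry.current_wrist_force(): force on the tool from outside, world axes, zero at the start.
- telemetry.current_torque(): the same for the moment, N m.
- telemetry.current_opening(): finger opening in m.
Only numpy, scipy, OpenCV 4.12 (cv2) and the standard library are available. Lean on these libraries where they do the work, as an engineer would, in place of code of your own. Each camera call takes 0.05 s, during which the arm holds its last target. There are 200 camera calls.

## Working session

There is one attempt and no reset: what is moved stays moved. The work goes in short steps, each a Python script; the robot and the scene stay as the last script left them, time stands still between calls to the robot, and variables do not carry over. Pictures are saved under pics/ and viewed, about 8 in all and at most 12, crops included, and the job is handed in when it is done.

```bash
ls; mkdir -p pics; python3 - <<'E'
from plant import r, vision, models, telemetry
import cv2, numpy as np
a=[]
for c in ("top","side"):
    im=vision.snapshot(c); a.append(im)
    for n in ("white_ref","black_ref","pear","dish","analyser","nest","window"):
        for k in ("mark_of",):
            print(c,n,[(np.round(d["at"],3).tolist(),round(d["score"],2)) for d in getattr(models,k)(n,c)])
    cal=vision.get_calibration(c); print(cal)
    cv2.imwrite(f"pics/{c}0.png",cv2.resize(im[:,:,::-1],(800,600),interpolation=cv2.INTER_CUBIC))
print(telemetry.current_t())
E
```

```text
pics
top white_ref [([0.553, -0.363, 0.003], 0.63), ([0.46, -0.354, -0.003], 0.61), ([0.586, -0.294, 0.001], 0.45), ([0.494, -0.432, 0.0], 0.44)]
top black_ref [([0.472, 0.315, 0.002], 0.53)]
top pear [([0.687, -0.314, 0.004], 0.79), ([0.539, -0.019, 0.013], 0.68), ([0.458, -0.355, 0.0], 0.21)]
top dish [([0.682, 0.363, 0.001], 0.81)]
top analyser [([0.54, 0.051, -0.003], 0.88)]
top nest [([0.534, -0.018, 0.015], 0.76)]
top window [([0.541, 0.049, 0.064], 0.74)]
{'fx': 348.3362319680012, 'fy': 348.3362319680012, 'cx': 258.77418981034936, 'cy': 194.68352825834918, 'D': array([-0.09996642,  0.        ,  0.        ,  0.        ,  0.        ]), 'position': array([ 0.50101024, -0.02341522,  1.13283243]), 'orientation': array([ 0.02653378, -0.69975546,  0.71323901, -0.03046905])}
side white_ref [([0.497, -0.429, -0.005], 0.87), ([0.548, -0.366, -0.001], 0.83), ([0.584, -0.299, 0.005], 0.72), ([0.457, -0.349, -0.0], 0.58)]
side black_ref [([0.474, 0.311, 0.003], 0.42)]
side pear [([0.683, -0.312, -0.002], 0.57)]
side dish [([0.684, 0.36, 0.0], 0.62)]
side analyser [([0.542, 0.055, -0.001], 0.92), ([0.455, -0.352, -0.0], 0.55)]
side nest [([0.532, -0.022, 0.018], 0.96)]
side window [([0.539, 0.053, 0.064], 0.84)]
{'fx': 397.1783948729182, 'fy': 397.1783948729182, 'cx': 253.7287217748674, 'cy': 192.33589806158236, 'D': array([0.04759937, 0.        , 0.        , 0.        , 0.        ]), 'position': array([ 0.06513668, -0.56747171,  0.68666482]), 'orientation': array([-0.40497827,  0.837962  , -0.33333027,  0.15067588])}
0.8
```

View pics/top0.png

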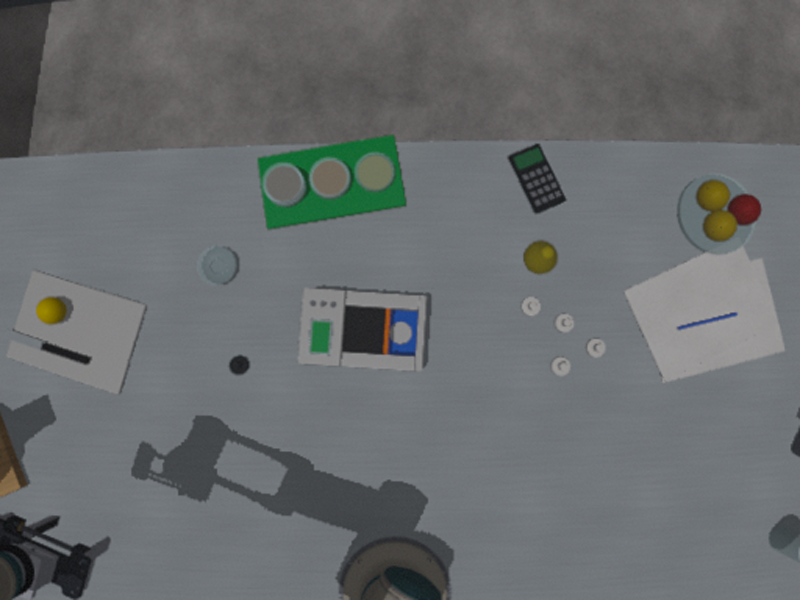

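View pics/side0.png

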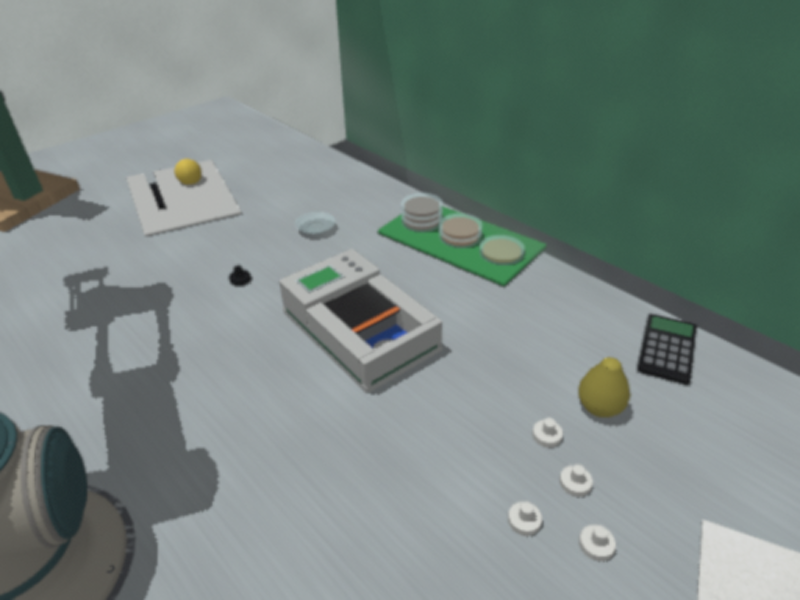

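Four white standards could be taken for it, at top-picture pixels (531,306), (565,323), (596,348) and (561,366). They lie 0.66, 0.66, 0.66 and 0.58 m from the base. Nearest is (561,366), at about (0.458, -0.352), and I choose that one. The black standard is at (239,365), the pear at (540,257) and the dish at (218,265). The analyser is at (365,330) with its shutter open. Next I take close wrist views of the analyser and the chosen standard.

```bash
cat > h.py <<'E'
from plant import r, gripper_to, inverse_kinematics, vision, models, telemetry as T
import cv2, numpy as np
from scipy.spatial.transform import Rotation as Ro
def down(yaw):   # tool z down, jaw axis at yaw in the world
    c,s=np.cos(yaw),np.sin(yaw)
    q=Ro.from_matrix(np.array([[c,s,0],[s,-c,0],[0,0,-1]])).as_quat()
    return q[[3,0,1,2]]
def to_plane(uv,cal,z):   # pixels -> world on plane z
    K=np.array([[cal["fx"],0,cal["cx"]],[0,cal["fy"],cal["cy"]],[0,0,1]])
    p=cv2.undistortPoints(np.float64(uv).reshape(-1,1,2),K,cal["D"]).reshape(-1,2)
    q=np.asarray(cal["orientation"]); d=Ro.from_quat(q[[1,2,3,0]]).apply(np.c_[p,np.ones(len(p))])
    C=np.asarray(cal["position"]); return C+d*((z-C[2])/d[:,2])[:,None]
def shot(fn):
    cal=vision.get_calibration("wrist"); im=vision.snapshot("wrist")
    cv2.imwrite(fn,im[:,:,::-1]); return im,cal
E
python3 - <<'E'
from h import *
print(T.current_tool_rot(), T.current_wrist_force())
cal=vision.get_calibration("wrist"); print(cal["position"]-T.current_ee_pos(),cal["fx"])
for y in (-0.07,np.pi-0.07):
    for p in ([.535,-.02,.26],[.458,-.352,.2]): print(y,inverse_kinematics(p,down(y)))
ys=[y for y in (-0.07,np.pi-0.07) if inverse_kinematics([.535,-.02,.05],down(y)) is not None]
y=min(ys,key=lambda y:abs(inverse_kinematics([.535,-.02,.26],down(y))[5]))
for n,p in (("an",[.535,.0,.27]),("wh",[.458,-.352,.2])):
    r.move_to(p,down(y)); im,cal=shot(f"pics/{n}.png")
    for t in (("nest","window","analyser") if n=="an" else ("white_ref",)):
        print(t,[(np.round(d["at"],4).tolist(),round(d["score"],2)) for d in models.mark_of(t,"wrist")])
    np.save(n,cal,allow_pickle=True)
print(y,T.current_t(),T.current_joints())
a=[cv2.imread(f"pics/{n}.png") for n in("an","wh")]
cv2.imwrite("pics/both.png",cv2.resize(np.vstack(a),(450,600)) if 0 else np.hstack([cv2.resize(i,(400,300)) for i in a]))
E
```

```text
[-3.17790229e-05  8.16200186e-01  5.77769202e-01  7.08114933e-05] [ 0.03403747 -0.5307812   0.51671791]
[-0.0660993   0.02302692  0.183361  ] 311.3278375389084
-0.07 [-1.67360671e-01  1.87831733e-01  1.47994215e+00 -4.44089210e-16
  1.47381877e+00 -9.73606714e-02]
-0.07 [-7.75708379e-01  2.80586951e-01  1.50142148e+00 -4.44089210e-16
  1.35958423e+00 -7.05708379e-01]
3.0715926535897933 None
3.0715926535897933 [-7.75708379e-01  2.80586951e-01  1.50142148e+00 -4.44089210e-16
  1.35958423e+00  2.43588427e+00]
nest [([0.5343, -0.0209, 0.0148], 0.56)]
window [([0.5465, 0.0493, 0.0592], 0.94)]
analyser []
white_ref [([0.459, -0.3539, -0.0021], 0.85), ([0.4979, -0.4271, 0.0], 0.75), ([0.5461, -0.3649, -0.0043], 0.72), ([0.5847, -0.2988, 0.0054], 0.6)]
-0.07 4.775 [-7.73646411e-01  2.79910108e-01  1.50130653e+00  4.53117812e-04
  1.35974459e+00 -7.05542314e-01]
```

View pics/an.png

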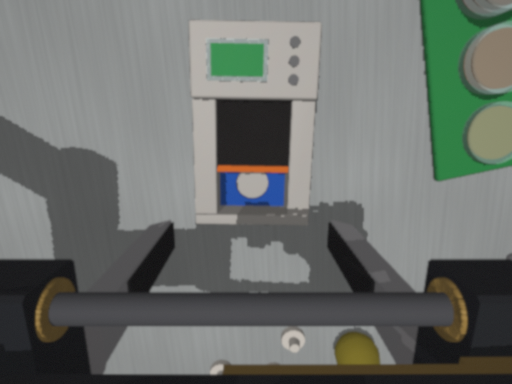

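View pics/wh.png

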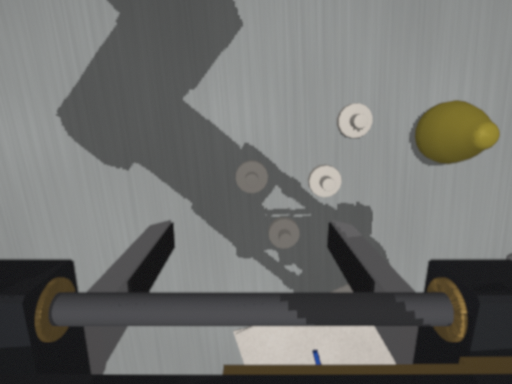

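The analyser view shows the orange shutter edge at row 168, columns 217-290, the nest disc centre at (253,184) and the black shutter above. In the second view the target standard is at (252,177), in shade. The other three white ones are at (284,234), (325,181) and (356,121).

```bash
python3 - <<'E'
from h import *
ca=np.load("an.npy",allow_pickle=True).item(); cw=np.load("wh.npy",allow_pickle=True).item()
im=cv2.imread("pics/an.png").astype(int); B,G,R=im[...,0],im[...,1],im[...,2]
m=(R>180)&(B<80)&(G<130); v,u=np.nonzero(m[140:190,190:320]); u=u+190; v=v+140
cols=np.unique(u); cen=np.array([[c,v[u==c].mean()] for c in cols if np.sum(u==c)>2])[2:-2]
P=to_plane(cen,ca,.060); print("orange n",len(cen),"yaw",np.arctan(np.polyfit(P[:,0],P[:,1],1)[0]),"ends",P[0],P[-1],"rows",cen[0],cen[-1])
# window dark/blue region left and right edges (deck inner edge, z=.062)
g=cv2.imread("pics/an.png",0).astype(int); L=[];Rr=[];Lo=[];Ro_=[]
for row in range(108,160,2):
    d=np.diff(cv2.GaussianBlur(g[row:row+1].astype(np.float32),(3,1),0)[0])
    L.append([205+np.argmin(d[205:235])+.5,row]); Rr.append([275+np.argmax(d[275:305])+.5,row])
for n,e in(("L",L),("R",Rr)):
    p=to_plane(e,ca,.062); k=np.polyfit(p[:,1],p[:,0],1); print(n,"yaw",-np.arctan(k[0]),"x at y=.05",np.polyval(k,.05))
# nest disc
d=(np.abs(R-G)<25)&(np.abs(B-G)<25)&(R>90)
lab=cv2.connectedComponentsWithStats(d[172:200,228:280].astype(np.uint8)); print(lab[2],lab[3]+[228,172])
for k in range(1,lab[0]):
    if lab[2][k,4]>100: print("nest",to_plane([lab[3][k]+[228,172]],ca,.012))
print("nest click",to_plane([[253,184]],ca,.012),to_plane([[253,184]],ca,.018))
for d in models.regions_of("white_ref","wrist"):
    v,u=np.nonzero(d["pixels"]); c=[u.mean(),v.mean()]; (cc,rr)=cv2.minEnclosingCircle(np.c_[u,v].astype(np.float32))
    print(d["score"],len(u),c,to_plane([c],cw,.012),cc,rr,to_plane([cc],cw,.010))
E
```

```text
orange n 66 yaw -0.08425792422631173 ends [0.49708227 0.0086885  0.06      ] [0.57978773 0.0017476  0.06      ] rows [220. 168.] [285. 169.]
L yaw -0.07750980691407401 x at y=.05 0.49578542959580285
R yaw -0.07753107597769254 x at y=.05 0.5875865552502636
[[  0   0  52  28 787]
 [  9   1  31  25 669]] [[254.86531131 186.75222363]
 [251.89387145 184.02690583]]
nest [[ 0.53577967 -0.02543804  0.012     ]]
nest click [[ 0.53738273 -0.02550752  0.012     ]] [[ 0.53742404 -0.0241972   0.018     ]]
0.76 994 [np.float64(353.9778672032193), np.float64(120.54627766599597)] [[ 0.58401736 -0.29500822  0.012     ]] (353.4849548339844, 120.08433532714844) 18.387710571289062 [[ 0.58408083 -0.29451626  0.01      ]]
0.71 866 [np.float64(251.080831408776), np.float64(176.84526558891454)] [[ 0.4600146  -0.35329456  0.012     ]] (251.0, 176.9199981689453) 16.686813354492188 [[ 0.45988848 -0.35376888  0.01      ]]
0.68 798 [np.float64(283.25062656641603), np.float64(232.72932330827066)] [[ 0.49591025 -0.42822797  0.012     ]] (283.27093505859375, 232.8325958251953) 16.103849411010742 [[ 0.49610196 -0.42916196  0.01      ]]
```

```bash
python3 - <<'E'
from h import *
q=down(-0.078)
gripper_to(.05,12)
r.move_to([.4595,-.3536,.10],q)
print("guard",r.move_l([.4595,-.3536,.040],vel=.06,guard=4), T.current_ee_pos())
gripper_to(0.0,12); print("open",T.current_opening())
r.move_l([.4595,-.3536,.17],vel=.12)
print("open",T.current_opening(),T.current_wrist_force())
r.move_to([.535,-.095,.17],q); r.hold(.3)
im,cal=shot("pics/carry.png"); np.save("carry",cal,allow_pickle=True)
for t in ("nest","window","white_ref"):
    print(t,[(np.round(d["at"],4).tolist(),round(d["score"],2)) for d in models.mark_of(t,"wrist")])
print(cal["position"],T.current_ee_pos(),T.current_t())
E
```

```text
guard False [ 0.45979031 -0.35387652  0.04037705]
open 0.0003195649173709968
open 0.00013517166451240757 [-0.08801702 -0.05527372  0.86342823]
nest [([0.5343, -0.0184, 0.0182], 0.64)]
window [([0.5457, 0.0485, 0.0588], 0.63)]
white_ref []
[ 0.54119807 -0.02598621  0.35329228] [ 0.53494498 -0.09535639  0.16997957] 10.9333
```

View pics/carry.png

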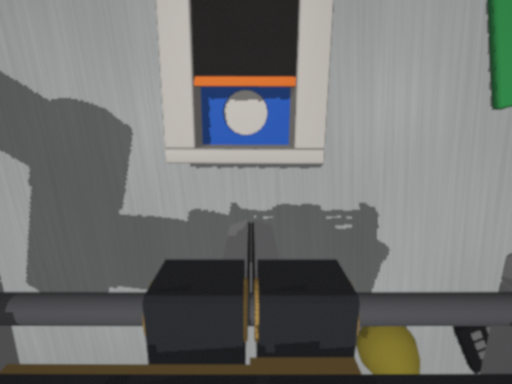

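The carry view shows the fingers shut on nothing, so the grasp missed. The nest is now fully visible at (246,113) and the orange edge is at row 81. I compute the nest from this view and look at the standards again.

```bash
python3 - <<'E'
from h import *
ca=np.load("carry.npy",allow_pickle=True).item()
im=cv2.imread("pics/carry.png").astype(int); B,G,R=im[...,0],im[...,1],im[...,2]
m=(np.abs(R-B)<40)&(R>90); s=m[88:142,208:286].astype(np.uint8)
n,l,st,ce=cv2.connectedComponentsWithStats(s)
k=1+np.argmax(st[1:,4]); print(st[k]); c=ce[k]+[208,88]; print(c,to_plane([c],ca,.012),to_plane([c],ca,.018))
v,u=np.nonzero((R>180)&(B<80)&(G<130)&(np.arange(384)[:,None]<120)); P=to_plane(np.c_[u,v],ca,.060); print("orange mean",P.mean(0),"yaw",np.arctan(np.polyfit(P[:,0],P[:,1],1)[0]), "span",np.ptp(P,0))
q=down(-0.078)
gripper_to(.05,12)
r.move_to([.4595,-.43,.17],q); r.hold(.3)
im,cal=shot("pics/re.png"); np.save("re",cal,allow_pickle=True)
print([(np.round(d["at"],4).tolist(),round(d["score"],2)) for d in models.mark_of("white_ref","wrist")])
for d in models.regions_of("white_ref","wrist"):
    v,u=np.nonzero(d["pixels"]); c=[u.mean(),v.mean()]; print(len(u),c,to_plane([c],cal,.012))
print(cal["position"]-T.current_ee_pos(),T.current_t())
E
```

```text
[  16    3   44   44 1511]
[245.1978822  112.35605559] [[ 0.53580843 -0.02250392  0.012     ]] [[ 0.53590318 -0.02256514  0.018     ]]
orange mean [0.53885128 0.00410338 0.06      ] yaw -0.08114805497073464 span [9.01061509e-02 1.35467372e-02 1.11022302e-16]
[([0.5447, -0.366, 0.0012], 0.92), ([0.5851, -0.2965, 0.0029], 0.76), ([0.4949, -0.4283, 0.0011], 0.74), ([0.4585, -0.3579, -0.002], 0.67)]
1142 [np.float64(244.3984238178634), np.float64(111.28546409807356)] [[ 0.4600063  -0.35441514  0.012     ]]
1132 [np.float64(327.9681978798587), np.float64(114.86749116607774)] [[ 0.54838542 -0.36480479  0.012     ]]
1332 [np.float64(362.03003003003005), np.float64(41.88438438438438)] [[ 0.58386215 -0.29579539  0.012     ]]
[0.00628871 0.07057271 0.18348597] 13.575
```

View pics/re.png

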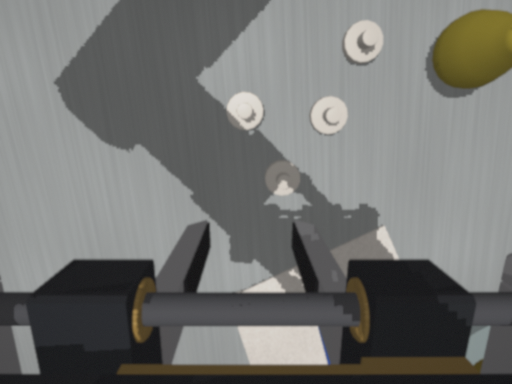

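The target stands upright at (245,111), unmoved at (0.460, -0.354). The fingertips show at about (251,225). I check how the tips project against the TCP and the nose length.

```bash
python3 - <<'E'
from h import *
print("nose",r.nose_length)
for f,p,tcp in (("carry",[251,222],[.53494,-.09536,.16998]),("re",[251,225],T.current_ee_pos())):
    c=np.load(f+".npy",allow_pickle=True).item()
    for dz in (.025,.006): print(f,to_plane([p],c,tcp[2]-dz)[0]-tcp)
print(T.current_tool_rot(),down(-.078),T.current_wrist_force())
E
```

```text
nose 0.025
carry [ 0.00081886 -0.00348712 -0.025     ]
carry [ 0.00131496  0.00315847 -0.006     ]
re [ 0.00096535 -0.00459516 -0.025     ]
re [ 0.00145049  0.00225513 -0.006     ]
[ 4.75369185e-05  9.99253034e-01 -3.86441446e-02  4.03296955e-05] [ 0.          0.9992396  -0.03899011  0.        ] [-1.07245404 -0.77241514  1.07147901]
```

```bash
python3 - <<'E'
from h import *
q=down(-0.078)
r.move_to([.4598,-.354,.10],q)
print(r.move_l([.4598,-.354,.040],vel=.06,guard=3), T.current_ee_pos(),T.current_wrist_force())
im,cal=shot("pics/w2.png"); s=vision.snapshot("side")
a=cv2.resize(im[150:384,128:384],(512,468)); b=cv2.resize(s[280:380,290:420],(288*1,222))
b=cv2.resize(s[270:380,285:405],(288,264)); b=np.vstack([b,np.zeros((468-264,288,3),np.uint8)])
cv2.imwrite("pics/near.png",np.hstack([a,b])[:,:,::-1])
E
```

```text
False [ 0.4600851  -0.35426802  0.04036667] [-0.60268463  0.60366532 -0.14108232]
```

View pics/near.png

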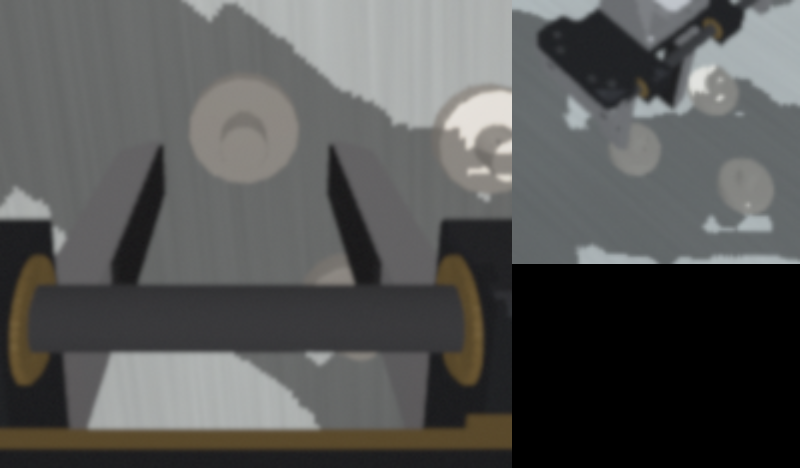

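The near crop shows the disc centre at about (244,130), with the fingertip ends at row 145. So the knob is some 12 mm ahead (+y) of the fingers. In x the jaws are centred on it. The fingers sit offset from the nominal TCP, as the tip projection of -11.5 mm also says. I shift by 12.5 mm and grasp.

```bash
python3 - <<'E'
from h import *
q=down(-0.078)
p=np.array([.4598+.001,-.354+.0125,.040])
print(r.move_l(p,vel=.05,guard=3), T.current_wrist_force())
gripper_to(0.0,12); print("open",T.current_opening())
r.hold(.2); r.move_l(p+[0,0,.13],vel=.12)
print("open",T.current_opening(),T.current_wrist_force())
if T.current_opening()>.01:
    r.move_to([.535,-.085,.17],q)
r.hold(.3)
im,cal=shot("pics/c3.png"); np.save("c3",cal,allow_pickle=True)
for d in models.regions_of("white_ref","wrist"):
    v,u=np.nonzero(d["pixels"]); print(d["score"],len(u),u.min(),u.max(),v.min(),v.max())
for t in ("nest","white_ref"):
    print(t,[(np.round(d["at"],4).tolist(),round(d["score"],2)) for d in models.mark_of(t,"wrist")])
print(T.current_ee_pos(),T.current_t(),T.current_opening())
E
```

```text
False [0.14953701 0.6470431  0.2300199 ]
open 0.0006845911301114124
open 0.00042736861472130784 [ 0.11304491 -0.24803774 -0.25634522]
0.9 1150 342 380 111 148
0.77 631 275 302 233 259
0.76 1003 311 347 176 211
0.59 973 233 267 173 207
nest []
white_ref [([0.5822, -0.2977, 0.004], 0.95), ([0.4605, -0.355, -0.0035], 0.9), ([0.497, -0.4264, 0.0024], 0.85), ([0.5472, -0.3692, -0.0025], 0.63)]
[ 0.46078762 -0.34148363  0.16989251] 18.5167 0.000706961078482763
```

View pics/c3.png

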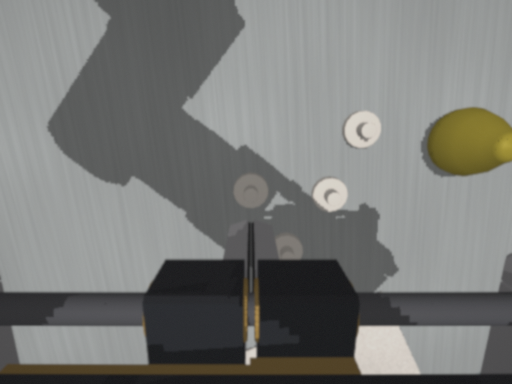

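The grasp missed again, and the disc at (251,190) did not move at all. That suggests the fingers close above the knob. I project models of the tip and the disc offline to find the real tip position.

```bash
python3 - <<'E'
from h import *
c=np.load("re.npy",allow_pickle=True).item()
tcp=np.array([.4595,-.43,.17])+0; off=np.array([0.00628871,0.07057271,0.18348597]); tcp=c["position"]-off
q=np.asarray(c["orientation"]); R=Ro.from_quat(q[[1,2,3,0]]).as_matrix(); print("axis",R[:,2])
K=np.array([[c["fx"],0,c["cx"]],[0,c["fy"],c["cy"]],[0,0,1]])
def proj(P,C): return cv2.projectPoints((np.atleast_2d(P)-C)@R,np.zeros(3),np.zeros(3),K,c["D"])[0].reshape(-1,2)
J=np.array([np.cos(.078),-np.sin(.078),0]); Y=np.array([np.sin(.078),np.cos(.078),0])
print("tip corners re (observed 210,223 / 292,223):")
for dz in (.025,.015,.006,0,-.006):
  print(dz,[proj(tcp+s*.025*J+w*Y-[0,0,dz],c["position"]).round(0).tolist() for s in(-1,1) for w in (.008,0)])
# disc in w2 at tcp (.46008,-.35427,.04037); observed cols 223..277.5, rows 187..242
C=np.array([.46008,-.35427,.04037])+off; t=np.linspace(0,6.28,60)
for h in (0,.01,.02):
  p=proj(np.c_[.4600+.02*np.cos(t),-.3543+.02*np.sin(t),.012+0*t],C+[0,0,h]); print(h,p.min(0),p.max(0))
im=cv2.imread("pics/w2.png"); cv2.imwrite("pics/w2b.png",cv2.resize(im,(800,600)))
E
```

```text
axis [-0.01805355 -0.24471947 -0.96942584]
tip corners re (observed 210,223 / 292,223):
0.025 [[[213.0, 208.0]], [[214.0, 219.0]], [[285.0, 208.0]], [[285.0, 219.0]]]
0.015 [[[212.0, 212.0]], [[212.0, 224.0]], [[287.0, 212.0]], [[286.0, 224.0]]]
0.006 [[[210.0, 217.0]], [[210.0, 228.0]], [[288.0, 217.0]], [[288.0, 229.0]]]
0 [[[209.0, 220.0]], [[209.0, 232.0]], [[289.0, 220.0]], [[289.0, 232.0]]]
-0.006 [[[207.0, 223.0]], [[208.0, 235.0]], [[290.0, 223.0]], [[290.0, 235.0]]]
0 [221.12353235 190.30686932] [276.96816198 243.45801011]
0.01 [222.34457832 187.11160246] [275.86003613 238.22593897]
0.02 [223.46799465 184.17747984] [274.84177895 233.40404972]
```

The disc fits a correct camera height, but the fingertips look 25-30 mm shorter than stated, so they closed above the knob. I measure the true tip height by a soft touch on bare bench.

```bash
python3 - <<'E'
from h import *
q=down(-0.078)
r.move_to([.40,-.27,.07],q); r.hold(.2); f0=np.array(T.current_wrist_force())
print(r.move_l([.40,-.27,-.012],vel=.03,guard=3), T.current_ee_pos(),np.array(T.current_wrist_force())-f0,T.current_t())
E
```

```text
True [ 0.40000916 -0.27003133 -0.00392657] [-1.11080259 -0.82849992  3.1004984 ] 21.4833
```

The bench touch came at TCP z = -0.004. The real fingertips are therefore at about TCP +4 mm, not -25 mm, and I use this from now on.

```bash
python3 - <<'E'
from h import *
q=down(-0.078); p=np.array([.4598,-.3543,.0115])
r.move_l([.40,-.27,.06],vel=.15)
gripper_to(.045,12)
r.move_to(p+[0,0,.05],q)
print(r.move_l(p,vel=.05,guard=3), T.current_ee_pos())
gripper_to(0.0,12); print("open",T.current_opening())
if T.current_opening()>.01:
    r.move_l(p+[0,0,.11],vel=.12)
    r.move_to([.535,-.095,.12],q)
    r.hold(.2)
    im,cal=shot("pics/c4.png"); np.save("c4",cal,allow_pickle=True)
    print([(np.round(d["at"],4).tolist(),round(d["score"],2)) for d in models.mark_of("white_ref","wrist")])
print(T.current_ee_pos(),T.current_t(),T.current_opening(),T.current_wrist_force())
E
```

```text
False [ 0.46002683 -0.35454736  0.01180702]
open 0.01554229257485467
[([0.5361, -0.0967, 0.1102], 0.55)]
[ 0.5349631  -0.09605236  0.1199644 ] 27.525 0.015532535247607717 [-0.3035733  -0.15076179 -1.38809973]
```

View pics/c4.png

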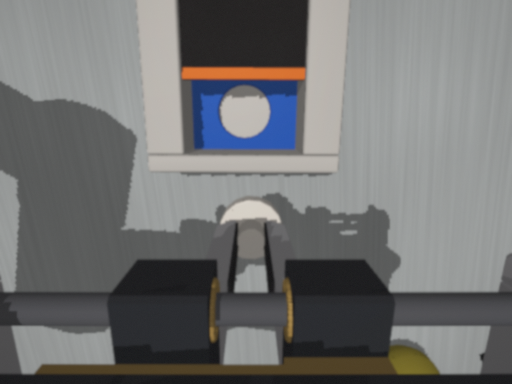

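The standard is held upright: its disc spans columns 220-281 with the top edge at row 198, and the opening is 15.5 mm. The nest is at (245,111). I fit the disc offset and the nest from this view.

```bash
python3 - <<'E'
from h import *
c=np.load("c4.npy",allow_pickle=True).item()
im=cv2.imread("pics/c4.png").astype(int); B,G,R=im[...,0],im[...,1],im[...,2]
m=((np.abs(R-B)<40)&(R>90))[82:146,200:292].astype(np.uint8)
n,l,st,ce=cv2.connectedComponentsWithStats(m); k=1+np.argmax(st[1:,4]); e=ce[k]+[200,82]
print(st[k],e,"nest",to_plane([e],c,.012),to_plane([e],c,.018))
off=np.array([0.00628871,0.07057271,0.18348597]); tcp=c["position"]-off
q=np.asarray(c["orientation"]); Rm=Ro.from_quat(q[[1,2,3,0]]).as_matrix()
K=np.array([[c["fx"],0,c["cx"]],[0,c["fy"],c["cy"]],[0,0,1]]); t=np.linspace(0,6.28,90)
for dy in (-.002,0,.002):
  P=np.vstack([np.c_[tcp[0]+.02*np.cos(t),tcp[1]+dy+.02*np.sin(t),z+0*t] for z in (.108,.120)])
  p=cv2.projectPoints((P-c["position"])@Rm,np.zeros(3),np.zeros(3),K,c["D"])[0].reshape(-1,2); print(dy,p.min(0),p.max(0))
w=(R>150)&(np.abs(R-B)<60); v,u=np.nonzero(w[190:235,205:300]); print("disc rows",v.min()+190,"cols",u.min()+205,u.max()+205)
v,u=np.nonzero((R>180)&(B<80)&(G<130)&(np.arange(384)[:,None]<120)); print("orange",to_plane(np.c_[u,v],c,.060).mean(0))
E
```

```text
[  19    4   51   52 2081] [244.19173474 111.28111485] nest [[ 0.53584858 -0.02238639  0.012     ]] [[ 0.53595998 -0.02246734  0.018     ]]
-0.002 [217.84581726 199.12760363] [281.53005092 263.93584743]
0 [217.50970165 196.15805964] [281.35496437 261.10072886]
0.002 [217.17192268 193.17405983] [281.17895584 258.25148198]
disc rows 190 cols 205 299
orange [0.53753724 0.0041009  0.06      ]
```

```bash
python3 - <<'E'
from h import *
x,y=.5352,-.0208
r.move_l([x,y,.12],vel=.12); r.hold(.2); f0=np.array(T.current_wrist_force())
g=r.move_l([x,y,.032],vel=.06,guard=4); print("a",g,T.current_ee_pos())
if not g:
    g=r.move_l([x,y,.0215],vel=.012,guard=2.5)
r.hold(.1); print("b",g,T.current_ee_pos(),np.array(T.current_wrist_force())-f0,T.current_t())
E
```

```text
a False [ 0.53552828 -0.02085207  0.03235624]
b True [ 0.5350963  -0.02079514  0.02357781] [ 0.37385662 -0.23059194  4.25460036] 30.8833
```

Contact came at TCP z 0.0236, against 0.0238 expected for seated. I release, rise and check.

```bash
python3 - <<'E'
from h import *
p=np.array(T.current_ee_pos())
r.move_l(p+[0,0,.0003],vel=.01)
gripper_to(.034); r.hold(.3)
r.move_l(p+[0,0,.10],vel=.12)
r.move_to([.535,-.095,.125],down(-.078)); r.hold(.1)
im,cal=shot("pics/c5.png"); np.save("c5",cal,allow_pickle=True)
print([(np.round(d["at"],4).tolist(),round(d["score"],2)) for d in models.mark_of("white_ref","wrist")])
for d in models.regions_of("white_ref","wrist"):
    v,u=np.nonzero(d["pixels"]); c=[u.mean(),v.mean()]; print(len(u),c,to_plane([c],cal,.024))
print(T.current_t())
cv2.imwrite("pics/c5b.png",cv2.resize(im[30:200,120:370],(750,510),interpolation=cv2.INTER_CUBIC)[:,:,::-1])
E
```

```text
[([0.5376, -0.0207, 0.0122], 0.67), ([0.5812, -0.2969, 0.0047], 0.63)]
233 [np.float64(297.6781115879828), np.float64(353.3175965665236)] [[ 0.57187303 -0.2765123   0.024     ]]
1610 [np.float64(244.76273291925466), np.float64(111.30869565217391)] [[ 0.53559639 -0.02029646  0.024     ]]
33.5917
```

View pics/c5b.png

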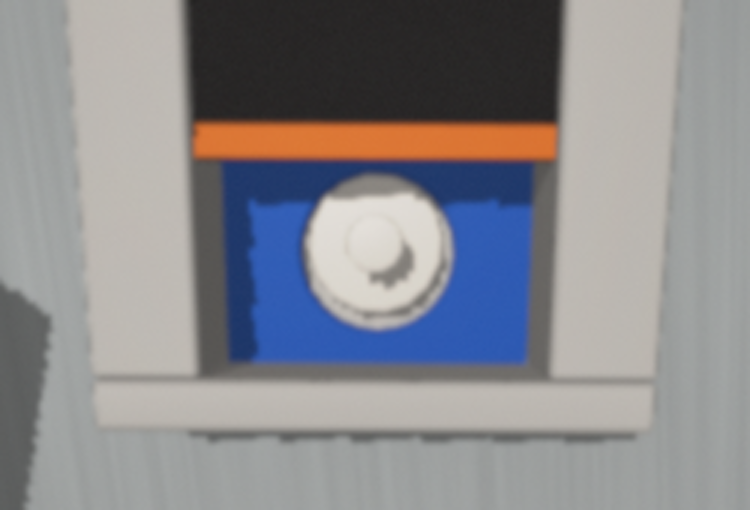

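The picture shows the white standard seated level and concentric in the nest, with its knob at crop (375,245), and the orange shutter edge still open at row 140. Now I feel for the shutter and drag it.

```bash
cat > drag.py <<'E'
from h import *
Y=np.array([np.sin(.078),np.cos(.078),0]); C=np.array([.5416,.0523,0])
def force(n=4):
    v=[]
    for _ in range(n): v.append(T.current_wrist_force()); r.hold(.02)
    return np.mean(v,0)
E
python3 - <<'E'
from drag import *
q=down(-.078); gripper_to(0.0,12)
S=C+.02*Y
r.move_to(S+[0,0,.085],q); r.hold(.2); f0=force(); np.save("f0",f0)
r.move_l(S+[0,0,.066],vel=.04,guard=4)
g=r.move_l(S+[0,0,.046],vel=.008,guard=2)
z=T.current_ee_pos()[2]; f=force()-f0; print("touch",g,z,f,T.current_t())
if g:
    z0=z
    while f[2]<8 and z>z0-.0025:
        z-=np.clip((8.8-f[2])/8000*.6,.0001,.0004); r.move_l(S+[0,0,z],vel=.005); f=force(2)-f0
    print("press",z,f,T.current_ee_pos(),T.current_t())
E
```

```text
touch True 0.05142403424957259 [ 0.03970121 -0.21570467  2.65741955] 37.6
press 0.049444988304859196 [-0.76811922 -1.82250013  8.31108312] [0.54333998 0.07189937 0.05012786] 40.1833
```

```bash
python3 - <<'E'
from drag import *
f0=np.load("f0.npy"); z=.04944
for d in np.arange(.012,-.0581,-.008):
    g=r.move_l(C+d*Y+[0,0,z],vel=.03,guard=6); f=force(2)-f0
    print(round(d,3),g,f.round(1),round(z,5),T.current_ee_pos()[2].round(5))
    if g or np.linalg.norm(f)>13.5 : break
    z+=np.clip((f[2]-8.8)/8000*.6,-.0004,.0006)
print(T.current_t())
E
```

```text
0.012 False [-0.8  1.2  7.1] 0.04944 0.05
0.004 False [-0.7  2.3  5.5] 0.04932 0.04979
-0.004 False [-1.1  2.1  6. ] 0.04907 0.04947
-0.012 False [-1.4  2.5  5.6] 0.04886 0.04923
-0.02 False [0.1 2.1 5.5] 0.04862 0.04894
-0.028 False [-0.9  2.5  5.1] 0.04837 0.04866
-0.036 False [-0.3  1.9  5.1] 0.04809 0.04827
-0.044 False [-0.4  2.5  4.8] 0.04781 0.04796
-0.052 False [0.6 4.2 4.3] 0.04751 0.04756
44.2333
```

```bash
python3 - <<'E'
from drag import *
p=np.array(T.current_ee_pos())
r.move_l(p+[0,0,.03],vel=.08); print("bias now",force()-np.load("f0.npy"))
r.move_l([.533,-.11,.125],vel=.2); r.hold(.1)
im,cal=shot("pics/c6.png"); I=im.astype(int)
v,u=np.nonzero((I[...,0]>180)&(I[...,2]<80)&(I[...,1]<130)&(np.arange(384)[:,None]<220))
if len(u): o=to_plane(np.c_[u,v],cal,.060).mean(0); print(len(u),u.mean(),v.mean(),"orange",o,"analyser y",(o-C)@Y)
print(T.current_t())
cv2.imwrite("pics/c6b.png",cv2.resize(im[0:220,100:400],(750,550),interpolation=cv2.INTER_CUBIC)[:,:,::-1])
E
```

```text
bias now [-0.47734931 -0.11302144 -0.88598347]
478 247.7092050209205 134.61087866108787 orange [ 0.53486635 -0.05302894  0.06      ] analyser y -0.10553337958334934
45.7333
```

View pics/c6b.png

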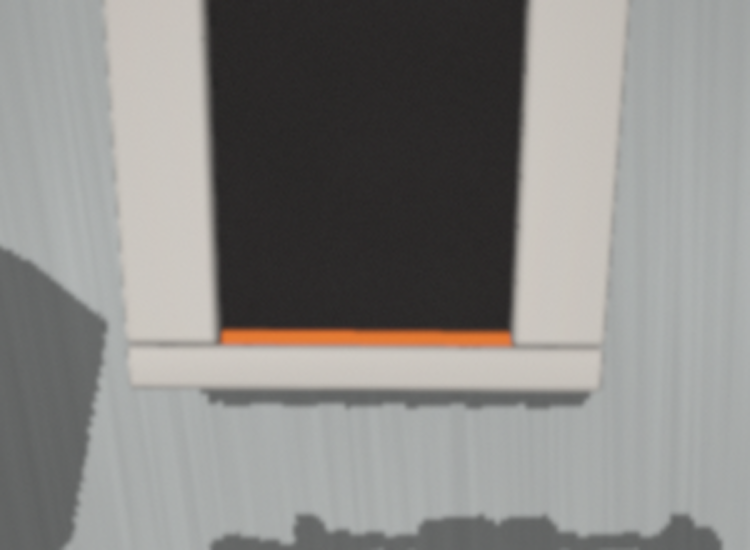

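The shutter covers the chamber, with only a thin orange strip left at crop rows 330-346. I check the slide offline from the strip's rear edge before and after the drag.

```bash
python3 - <<'E'
from drag import *
c=np.load("c5.npy",allow_pickle=True).item(); off=np.array([0.00628871,0.07057271,0.18348597])
c6=dict(c); c6["position"]=np.array(T.current_ee_pos())+off
for f,cal in (("c5",c),("c6",c6)):
    I=cv2.imread(f"pics/{f}.png").astype(int)
    m=(I[...,2]-I[...,0]>60)&(np.arange(384)[:,None]<220)
    cols=[k for k in range(200,290) if m[:,k].sum()>3]
    for n,g in (("rear",lambda k:np.nonzero(m[:,k])[0].min()-.5),("front",lambda k:np.nonzero(m[:,k])[0].max()+.5)):
        e=(to_plane([[k,g(k)] for k in cols],cal,.057)-C)@Y; print(f,n,np.median(e))
print(T.current_ee_pos())
E
```

```text
c5 rear -0.043440005393484096
c5 front -0.05203639558455034
c6 rear -0.10246310321637282
c6 front -0.10717418494701758
[ 0.53244483 -0.10869118  0.12428393]
```

```bash
python3 -c "
from h import *
print(T.current_t(),T.current_wrist_force()); r.sign_off()"
```

```text
45.7333 [ 0.53334049 -0.29416386  0.88076705]
the job is handed in; nothing more can be done
```

The white standard nearest the base is seated in the nest and let go, and the shutter is closed over it. I handed the job in at 45.7 s, with the robot clear of everything; no verdict is reported.

- **Grasp:** The first two grasps closed on air, and the standard did not move. A soft touch on the bench showed the fingertips about 4 mm behind the TCP, not 25 mm ahead as stated. With that corrected, the third grasp held.
- **Seating:** Contact came within about 0.2 mm of the expected height. The picture after release showed the standard level and concentric in the nest.
- **Shutter:** I felt for it and dragged it with about 5 to 8 N. Pressing force measured between drag steps sagged to 4.3 N, below the advised 7 to 11 N, but the shutter still followed.
- **Slide:** The orange edge moved 59 mm from a start of about 10 to 11 mm. That puts the slide at about 0.070 m, good to about 1 mm. The sideways force also rose at the end, as at the end stop.
- **Force limit:** No reading on the analyser passed about 9 N.
- **Not checked:** I could not see the standard again once the shutter was closed. I did not measure the black standard, the pear or the dish again, but the arm was not sent near them.

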